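# Press the carton flap shut and finish the layer

## Task

A freshly glued white carton lies in the flap press: push the press pedal all the way down to its stop, keep it there for two full seconds so that the flap takes, and let it come back up. Then lift the carton out of the press and set it down (do not drop it) flat in the open place of the pinwheel layer on the wooden slab, squarely in line with the pattern, leaving the three cartons already laid where they are and the mug, tape roll and flask undisturbed.

Things in the scene. Friction and masses are not known exactly. Their poses are not given: they have to be found in the camera images.
- press: Flap press, fixed: grey base plate 260 (x) x 270 (y) x 12 mm. On its -y half the pedal; on its +y half, along y = +72 mm, a bed (top at 20 mm) with the carton lying lengthwise along x, between two guides 8 mm high. At the bed's +x end a fence (inner face at x = +115, top at 74 mm), at its -x end the pad and a block 58 mm tall. Origin: centre of the plate's underside; x from pad to fence, z up.
- pedal (a joint): Pedal angle in rad: 0 = fully up (released), 0.28 = down on its stop, tread level. Sprung: it comes back by itself. Pressed at the tread point it takes about 5 N at first, 15 N at the stop. It drives the pad, which shoves the carton against the fence.
- pedal_tread (a point): Point on top of the pedal's rubber tread (110 x 79 mm, on a plate 170 x 85 mm), on its centre line, 135 mm from the hinge, 35 mm from the free edge; it turns with the pedal. 79 mm above the bench when released, 42 mm on the stop. The hinge runs along y of the press at x = +85, y = -75, z = +34 mm in the press frame; the pedal reaches from it to -x, sloping up 16 degrees when released.
- pad: The press's rubber-faced pad, 54 mm wide, 46 mm tall, driven 40 mm to +x of the press by the pedal; on a spring, about 5 N on the carton at the stop. Origin: middle of its face on the carton side, at x = -43 mm, z = 47 mm in the press frame with the pedal up.
- carton: The carton to press and lay: plain white, closed, 128 (x, long) x 62 (y) x 60 (z) mm, 0.14 to 0.28 kg. It starts lying in the press, 4 to 14 mm short of the fence. Origin: centre of its underside. Either end may point either way when it is laid.
- slab: Wooden pallet slab, fixed, 225 x 225 x 30 mm, turned any way. Origin: centre of its underside. Three cartons lie on it in a pinwheel of four round a square hole 74 mm wide, with 8 mm joints: centres in the slab frame laid_1 (-35, -68) long along x, laid_2 (68, -35) along y, laid_3 (35, 68) along x; the open place (-68, 35), long along y.
- gap (a point): Centre of the open place on the slab's top (30 mm above the bench), axes as the slab's; the carton's underside centre belongs here, long side along y. Its -y end faces laid_1; its +x side faces the end of laid_3 from 2 mm on towards +y, and at -y the hole, where a finger has room: so hold the carton 20 to 35 mm off its middle, towards the end that will face laid_1. The -x side is free.
- laid_1: Carton already laid, same size and look as the one in the press. Origin: centre of its underside.
- laid_2: Carton already laid, same size and look. Origin: centre of its underside.
- laid_3: Carton already laid, same size and look. Origin: centre of its underside.
- mug: Bystander: white mug, 80 mm wide, 95 mm tall, with a handle. Origin: centre of its underside.
- tape: Bystander: roll of brown tape lying flat, 84 mm wide, 45 mm tall. Origin: centre of its underside.
- flask: Bystander: white drinks flask with black cap, 72 mm wide, 160 mm tall, upright. Origin: centre of its underside.
Mind the look-alikes: they are no part of the job. What is shaped like the laid_2 but yellow is not meant.

How it is judged:
By the outcome, as a careful person would: the job done as asked, in the order asked, and still so for the second after the job is handed in, with the robot touching nothing.
It also fails if it takes over 61 s, if anything falls off the work surface, if the arm or the gripper's body presses on something with over 40 N, if the wrist force passes 120 N, or if a joint passes its speed limit or range.

## Robot

A 6-joint arm with a two-finger parallel gripper is mounted at the origin on the work surface. World frame = base frame: x ahead of the robot, y to its left, z up, the work surface at z = 0. Lengths are in m, angles in rad, forces in N, time in s.
With the tool pointing down it reaches from about 0.425 to 0.95 m from the base axis. Payload 3.5 kg.
Tool frame: the origin (TCP) lies midway between the tips of the shut fingers; the grasp point (between the pads) lies 19 mm behind it (r.tcp_to_grasp is the distance from the TCP to the grasp point, in m); z points along the fingers, y is the line along which they close (so a half turn about z gives the same grasp; the last joint's range is limited). The gripper opens to 85 mm and grips with 20 to 120 N. Pads are 22 mm wide; open, the fingers measure 114 mm over their backs; the gripper's body (76 mm by 85 mm) begins 54 mm behind the grasp point. The pads swing forward as they close: fully open they stand 13 mm farther back than shut.
Start: joints at [-1.346, 0.286, 1.577, -0, 1.279, -0.15], TCP at [0.247, -0.628, 0.231] pointing down, gripper open.
Joint ranges: [-2.77, 2.77], [-0.9, 2.22], [0.21, 2.48], [-1.53, 4.67], [0.24, 2.81], [-2.84, 2.84]. Speed limits (rad/s): [2.79, 2.79, 3.14, 3.14, 3.14, 3.14].

## Interface

Orientations are given as a rotation vector (axis times angle).
In Python, from cell import r, claw, imaging gives the robot as it stands. Calls block until the motion is done:
- r.move_to(position, orientation): joint-space move of the TCP to a pose.
- r.move_l(position, speed=0.15, ori=None, stop_force=None): straight line of the TCP; ori=None keeps the orientation; speed is the mean speed in m/s. With stop_force (N) it stops when the force on the tool has changed by that much, and returns True; else False.
- r.move_joints(angles): joint-space move.
- claw.grip(opening): opening from 0.0 (shut) to 1.0 (fully open); the grip force is fixed at half the most; returns when the fingers have stopped.
- r.hold(seconds).
- r.ik(position, orientation): joint angles nearest the present ones, or None.
- r.state(): the state.
- imaging.read_camera(name): name is "scene" or "top"; returns a dict with "pixels" (420x560x3 uint8, red, green, blue), "intrinsics" (3x3 intrinsics, pixels), "rvec" (rotation vector, rad) and "tvec" (3), from world to camera coordinates, as OpenCV has them. Camera axes: x right, y down, z forward; pixel columns grow to the right and rows downward; lengths in m; the calibration is good to about 2 mm. A picture is of the moment at which its call begins. There is no depth.
A pose or a line that the arm cannot do raises r.Unreachable and nothing moves.
- r.finish_job(): hands the job in; it is judged then, once.
The state is a dict: "t": time; "joint_pos": joint angles; "joint_velocities": joint speeds; "effort": joint torques, N m; "position": TCP position; "orientation": TCP orientation; "force": force on the tool from outside, world axes, zero at the start; "moment": the same for the moment, N m; "opening": opening from 0.0 (shut) to 1.0 (fully open); "finger_force": force on a finger pad.
Only numpy, scipy, OpenCV 4.12 (cv2) and the standard library are available. Lean on these libraries where they do the work, as an engineer would, in place of code of your own. Each camera call takes 0.05 s, during which the arm holds its last target. There are 200 camera calls.

## Working session

There is one attempt and no reset: what is moved stays moved. The work goes in short steps, each a Python script; the robot and the scene stay as the last script left them, time stands still between calls to the robot, and variables do not carry over. Pictures are saved under pics/ and viewed, at most 10 in all, crops included, and the job is handed in when it is done.

```bash
mkdir -p pics; ls
python3 - <<'E'
from cell import r,claw,imaging
import cv2,numpy as np,pickle
d={n:imaging.read_camera(n) for n in("scene","top")}
pickle.dump(d,open('cams.pkl','wb'))
for n in d:
    cv2.imwrite(f'pics/{n}0.png',d[n]["pixels"][:,:,::-1])
    print(n,d[n]["intrinsics"],d[n]["rvec"],d[n]["tvec"])
s=r.state();print(s)
E
```

```text
pics
scene [[390.38751395   0.         273.94411697]
 [  0.         390.38751395 206.13199755]
 [  0.           0.           1.        ]] [ 0.88542268  2.33613223 -1.26224024] [ 0.41930517 -0.10983941  1.21461094]
top [[436.06775849   0.         274.38953275]
 [  0.         436.06775849 206.3225231 ]
 [  0.           0.           1.        ]] [ 2.18878432 -2.16366434  0.12171243] [-0.06240143  0.52883395  1.12119122]
{'t': 0.1, 'joint_pos': array([-1.34599370e+00,  2.87097151e-01,  1.57801507e+00, -2.17593474e-05,
        1.27859899e+00, -1.50004198e-01]), 'joint_velocities': array([ 0.00144732, -0.00203371, -0.00301891,  0.00014761, -0.00044079,
        0.00054974]), 'effort': array([ 5.66399194e-04, -4.07293618e+01, -2.93698776e+01, -1.56824181e-04,
        3.39373830e-03, -6.50589385e-06]), 'position': array([ 0.24700028, -0.62755371,  0.23008052]), 'orientation': array([-3.08450641e+00, -5.84920520e-01,  1.57020364e-04]), 'force': array([ 0.34978338, -0.15120881,  0.34581542]), 'moment': array([0.01384893, 0.02008913, 0.00699411]), 'finger_force': 0.0, 'opening': 0.9935394065989389}
```

View pics/top0.png

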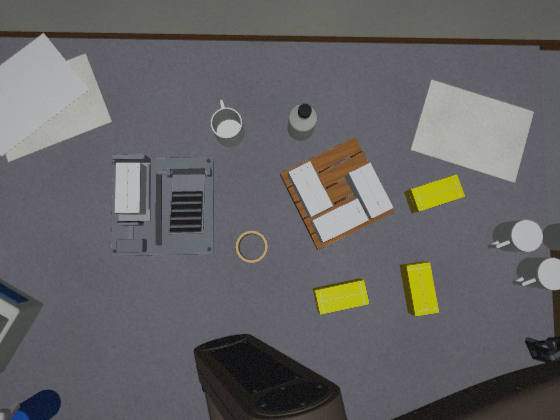

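View pics/scene0.png

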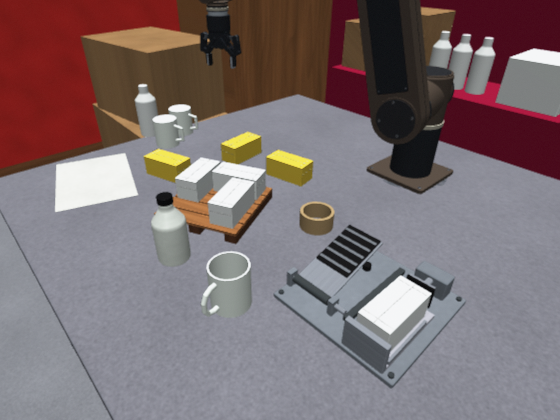

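The top view shows the press at about (112–214, 155–256) with its fence at the image top, so press x is roughly world x. The carton in it is at (128,188), the slab is centred near (337,193), and the open place is at the upper middle, around (338,163). The tape is at (251,246), the mug at (227,122) and the flask at (303,118). The scene view shows the same carton tops at (395,305), (200,175), (240,178) and (233,198).

```bash
cat > h.py <<'E'
import cv2,numpy as np,pickle
def ray(c,uv):
    R=cv2.Rodrigues(c["rvec"])[0]; uv=np.atleast_2d(np.asarray(uv,float))
    d=np.c_[uv,np.ones(len(uv))]@np.linalg.inv(c["intrinsics"]).T@R
    return -R.T@np.ravel(c["tvec"]), d
def onplane(c,uv,z):
    o,d=ray(c,uv); return (o+d*((z-o[2])/d[:,2])[:,None])
def tri(c1,uv1,c2,uv2):
    o1,d1=ray(c1,uv1);o2,d2=ray(c2,uv2);out=[]
    for a,b in zip(d1,d2):
        a=a/np.linalg.norm(a);b=b/np.linalg.norm(b)
        t=np.linalg.lstsq(np.c_[a,-b],o2-o1,rcond=None)[0]
        p,q=o1+t[0]*a,o2+t[1]*b; out.append(np.r_[(p+q)/2,np.linalg.norm(p-q)])
    return np.array(out)
def proj(c,P): return cv2.projectPoints(np.atleast_2d(np.asarray(P,float)),c["rvec"],c["tvec"],c["intrinsics"],None)[0][:,0]
def blobs(mask,roi,amin):
    x0,y0,x1,y1=roi; m=np.zeros_like(mask); m[y0:y1,x0:x1]=mask[y0:y1,x0:x1]
    return [k for k in cv2.findContours(m,cv2.RETR_EXTERNAL,cv2.CHAIN_APPROX_NONE)[0] if cv2.contourArea(k)>amin]
E
python3 - <<'E'
from h import *
np.set_printoptions(precision=4,suppress=True)
d=pickle.load(open('cams.pkl','rb'));T,S=d["top"],d["scene"]
for n,c,rois,th in(("top",T,[(105,150,150,230),(275,135,400,250)],(195,205,215)),("scene",S,[(350,270,440,340),(170,150,275,230)],(195,205,215))):
    p=c["pixels"]
    for roi in rois:
        for t in th:
            m=(p.min(2)>t).astype(np.uint8)
            for k in blobs(m,roi,150):
                q=cv2.approxPolyDP(cv2.convexHull(k),4,True)[:,0]
                b=cv2.minAreaRect(k)
                print(n,t,cv2.contourArea(k),np.round(b[0],1),np.round(b[1],1),round(b[2],1),q.tolist())
        print(p[roi[1]:roi[3],roi[0]:roi[2]].max((0,1)))
hsv=cv2.cvtColor(T["pixels"],cv2.COLOR_RGB2HSV)
print("slab");m=((hsv[...,0]<18)&(hsv[...,1]>90)).astype(np.uint8)
x0,y0,x1,y1=275,130,400,255
pts=cv2.findNonZero(m[y0:y1,x0:x1])+[x0,y0]; b=cv2.minAreaRect(pts.astype(np.int32));print(b,cv2.boxPoints(b))
def crop(c,roi,f,n): x0,y0,x1,y1=roi;return cv2.resize(c["pixels"][y0:y1,x0:x1,::-1],None,fx=f,fy=f,interpolation=cv2.INTER_CUBIC)
A=crop(T,(100,140,230,270),3,0);B=crop(T,(272,130,402,260),3,0)
cv2.imwrite('pics/c1.png',np.hstack([A,B]))
A=crop(S,(260,215,475,395),3,0)
cv2.imwrite('pics/c2.png',A)
E
```

```text
[185 187 189]
[188 189 192]
scene 195 2032.0 [394.5 302.5] [38.2 63.6] 45.0 [[402, 276], [430, 294], [389, 333], [359, 311]]
scene 205 1998.5 [394.6 302.6] [37.5 64.4] 46.3 [[402, 276], [430, 294], [389, 333], [359, 311]]
scene 215 1977.0 [394.5 302.5] [37.4 64.2] 45.9 [[401, 276], [430, 294], [389, 333], [359, 311]]
[246 247 248]
scene 195 668.0 [230.8 192.2] [20.6 45.1] 42.3 [[253, 182], [231, 207], [208, 202], [231, 178]]
scene 195 498.0 [238.  170.3] [50.8 12.7] 11.3 [[212, 171], [222, 162], [264, 169], [255, 180]]
scene 195 490.0 [197.2 169.8] [16.2 43.3] 50.9 [[218, 161], [195, 182], [176, 178], [200, 158]]
scene 205 660.0 [230.8 192.2] [20.5 45.1] 42.3 [[253, 182], [231, 207], [208, 202], [231, 178]]
scene 205 485.0 [238.4 170.5] [50.  12.6] 11.3 [[213, 171], [222, 162], [264, 170], [255, 180]]
scene 205 481.0 [197.3 169.9] [16.1 43.4] 51.3 [[218, 161], [195, 182], [176, 178], [200, 158]]
scene 215 638.0 [231.5 192.5] [19.8 45.3] 45.0 [[253, 182], [231, 207], [209, 202], [232, 178]]
scene 215 475.0 [238.4 170.5] [50.  12.2] 11.3 [[213, 171], [222, 162], [264, 170], [255, 180]]
scene 215 473.0 [197.3 169.9] [15.9 43.4] 51.3 [[218, 161], [195, 182], [176, 178], [200, 158]]
[246 247 248]
slab
((336.10003662109375, 192.1999969482422), (85.41780090332031, 84.9705810546875), 63.43495178222656) [[279.  173. ]
 [355.  135. ]
 [393.2 211.4]
 [317.2 249.4]]
```

View pics/c1.png

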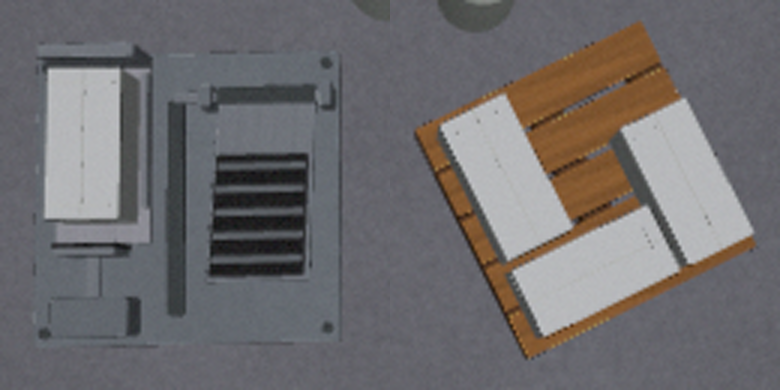

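View pics/c2.png

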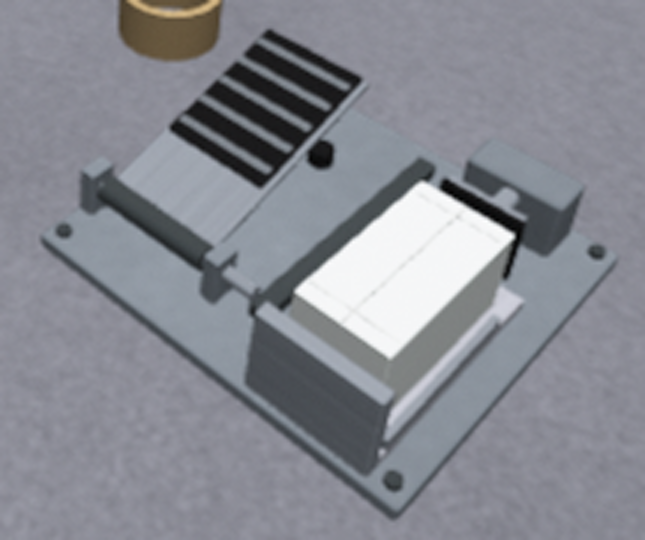

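The top crop confirms the layout. The cartons at crop (507,178), (688,182) and (595,270) are laid_1, laid_3 and laid_2, going counter-clockwise from the open place at about (575,90). The press bolts are at crop (326,62), (328,327) and (44,333). The scene crop shows the matching bolts at (63,230) and (597,252), and the pedal raised with its hinge towards the fence side.

```bash
cat > meas.py <<'E'
from h import *
np.set_printoptions(precision=4,suppress=True)
def face(c,roi,th,amin=150):
    m=(c["pixels"].min(2)>th).astype(np.uint8); out=[]
    m=cv2.morphologyEx(m,cv2.MORPH_OPEN,np.ones((3,3),np.uint8))
    m=cv2.morphologyEx(m,cv2.MORPH_CLOSE,np.ones((3,3),np.uint8)) if roi[0]<200 and roi[2]<200 else m
    for k in blobs(m,roi,amin):
        b=cv2.minAreaRect(k); q=cv2.boxPoints(b); out.append((np.array(b[0]),q,cv2.contourArea(k)))
    return out
def yaw_from(P):  # long-axis direction from 4 box points in world
    e1=P[1]-P[0];e2=P[2]-P[1]; e=e1 if np.linalg.norm(e1)>np.linalg.norm(e2) else e2
    return np.arctan2(e[1],e[0])%np.pi, np.linalg.norm(e1[:2]),np.linalg.norm(e2[:2])
def dark(c,u,v,w=5):
    u,v=int(round(u)),int(round(v)); g=c["pixels"][v-w:v+w+1,u-w:u+w+1].astype(float).mean(2)
    wt=np.clip(np.median(g)-15-g,0,None); yy,xx=np.mgrid[-w:w+1,-w:w+1]
    return np.array([u+(wt*xx).sum()/wt.sum(),v+(wt*yy).sum()/wt.sum()])
E
python3 - <<'E'
from meas import *
d=pickle.load(open('cams.pkl','rb'));T,S=d["top"],d["scene"]
bt=[dark(T,208.7,160.7),dark(T,114.7,251),dark(T,209.3,249)]
bs=[dark(S,281,291.7,4),dark(S,459,299,4)]
print("bolts",bt,bs); t=tri(T,bt[:2],S,bs);print(t)
B=onplane(T,bt,.012);print("topbolts z12",B,"scene",onplane(S,bs,.012))
print("centre",(B[0]+B[1])/2,"yaw",np.arctan2(*(B[0]-B[2])[1::-1]),np.linalg.norm(B[0]-B[2]),np.linalg.norm(B[1]-B[2]))
for th in(150,165):
    for roi in((105,150,150,230),(275,135,400,250)):
        for c0,q,a in face(T,roi,th):
            P=onplane(T,q,.08 if roi[0]<200 else .09); print("top",th,c0,a,P[:,:2].mean(0),yaw_from(P))
# scene tops by quad corners
def cen(q): # perspective face centre: diagonal crossing
    q=np.array(q,float);a,b=q[0],q[2];c,e=q[1],q[3]
    s=np.linalg.solve(np.c_[b-a,c-e],c-a);return a+s[0]*(b-a)
for n,q in dict(carton=[[401.5,276],[430,294],[389,333],[359,311]],l3a=[[253,182],[231,207],[208,202],[231,178]],l2=[[212,171],[222,162],[264,169],[255,180]],l1a=[[218,161],[195,182],[176,178],[200,158]]).items():
    z=.08 if n=="carton" else .09; P=onplane(S,q,z);print(n,cen(q),onplane(S,cen(q),z),yaw_from(P))
E
```

```text
bolts [array([209.4315, 161.3401]), array([114.3742, 250.7636]), array([208.9739, 248.718 ])] [array([280.7882, 291.6206]), array([458.4241, 298.6926])]
[[0.6509 0.1207 0.0069 0.0014]
 [0.4082 0.3639 0.0099 0.0012]]
topbolts z12 [[0.6504 0.1195 0.012 ]
 [0.4085 0.3626 0.012 ]
 [0.4166 0.1147 0.012 ]] scene [[0.6539 0.1249 0.012 ]
 [0.4101 0.365  0.012 ]]
centre [0.5295 0.2411 0.012 ] yaw 0.02049210457687561 0.233832517435839 0.24802938869163949
top 150 [127.  187.5] 1140.0 [0.5675 0.3147] (np.float64(0.04155116639692391), np.float64(0.060297487697007254), np.float64(0.12419311826067242))
top 150 [340. 220.] 1153.5 [ 0.4912 -0.219 ] (np.float64(2.0445302389809683), np.float64(0.12572395086824006), np.float64(0.059908328217518805))
top 150 [370.7 189.9] 1137.5 [ 0.5677 -0.2961] (np.float64(0.452508471809431), np.float64(0.06043783638438529), np.float64(0.1264682460643549))
top 150 [310.3217 188.592 ] 1132.0 [ 0.5691 -0.1448] (np.float64(0.4757652736470548), np.float64(0.06037953158323792), np.float64(0.12534481260907054))
top 165 [127.  187.5] 1129.5 [0.5675 0.3147] (np.float64(0.04155
[... 425 characters left out ...]
loat64(0.4628609874829781), np.float64(0.059929800819018164), np.float64(0.12469637435902108))
carton [395.7545 302.1996] [[0.5719 0.3188 0.08  ]] (np.float64(0.008820803172300634), np.float64(0.0574530568285001), np.float64(0.12200428803781634))
l3a [231.     191.7778] [[ 0.5753 -0.1384  0.09  ]] (np.float64(0.47267282671283894), np.float64(0.12183469632254945), np.float64(0.05824503607241917))
l2 [236.7545 170.0479] [[ 0.4983 -0.2177  0.09  ]] (np.float64(2.0806431232834344), np.float64(0.05586856302575696), np.float64(0.12190615046774389))
l1a [197.6598 169.2329] [[ 0.5728 -0.2891  0.09  ]] (np.float64(0.48844175383107985), np.float64(0.12395434965865028), np.float64(0.05520706888420141))
```

```bash
cat > plan.py <<'E'
from meas import *
from scipy.spatial.transform import Rotation as Ro
def R2(a): return np.array([[np.cos(a),-np.sin(a)],[np.sin(a),np.cos(a)]])
top=np.array([[.5692,-.1450],[.4912,-.2190],[.5677,-.2961]]); sc=np.array([[.5753,-.1384],[.4983,-.2177],[.5728,-.2891]])
# (scene rows l3a/l1a are laid_1/laid_3)
L=np.array([[-.035,-.068],[.068,-.035],[.035,.068]])
def fit(P):
    a=L-L.mean(0);b=P-P.mean(0);y=np.arctan2((a[:,0]*b[:,1]-a[:,1]*b[:,0]).sum(),(a*b).sum())
    t=P.mean(0)-R2(y)@L.mean(0); return t,y,np.linalg.norm(P-(L@R2(y).T+t),axis=1)
SC,SY,_=fit((top+sc)/2)
PC,PY=np.array([.5310,.2430]),.025
press=lambda x,y:PC+R2(PY)@[x,y]
slab=lambda x,y:SC+R2(SY)@[x,y]
def down(yaw): # tool z down, tool x at world angle yaw
    return (Ro.from_euler('z',yaw)*Ro.from_euler('x',np.pi)).as_rotvec()
E
python3 - <<'E'
from plan import *
from cell import r,claw
print(fit(top),fit(sc),SC,SY)
d=pickle.load(open('cams.pkl','rb'));T,S=d["top"],d["scene"]
print("heights",tri(T,proj(T,np.c_[top,[.09]*3]),S,proj(S,np.c_[sc,[.09]*3])),tri(T,proj(T,[[.5675,.3147,.08]]),S,proj(S,[[.5719,.3188,.08]])))
g=slab(-.068,.007);h=press(.023,.072);t=press(-.0425,-.075);print("gap",slab(-.068,.035),g,h,t)
for off in(0,np.pi):
    print(off,r.ik([*t,.15],down(PY+off)),r.ik([*h,.036],down(PY+off)),r.ik([*g,.046],down(SY+np.pi/2+off)))
print(Ro.from_rotvec(r.state()["orientation"]).as_matrix())
E
```

```text
(array([ 0.5682, -0.2204]), np.float64(-2.6787531329949923), array([0.0011, 0.0007, 0.0009])) (array([ 0.5743, -0.215 ]), np.float64(-2.665586980996782), array([0.0011, 0.0026, 0.0029])) [ 0.5712 -0.2177] -2.672193137842563
heights [[ 0.5701 -0.1456  0.0846  0.0004]
 [ 0.4932 -0.2211  0.0865  0.0045]
 [ 0.5683 -0.2972  0.0853  0.0001]] [[0.5679 0.3166 0.0754 0.0008]]
gap [ 0.6477 -0.2182] [ 0.6351 -0.1932] [0.5522 0.3156] [0.4904 0.167 ]
0 [ 0.1321  0.0237  2.0295 -0.      1.0883  1.6779] [ 0.3598  0.4223  1.79   -0.      0.9293  1.9056] [-0.4479  0.4596  1.715  -0.      0.967   2.2243]
3.141592653589793 [ 0.1321  0.0237  2.0295  0.      1.0883 -1.4637] [ 0.3598  0.4223  1.79    0.      0.9293 -1.236 ] [-0.4479  0.4596  1.715   0.      0.967  -0.9173]
[[ 0.9306  0.3661 -0.0005]
 [ 0.3661 -0.9306  0.0021]
 [ 0.0003 -0.0021 -1.    ]]
```

The two views agree to about 5 mm. Triangulated tops are 75 mm for the press carton and about 85 mm for the laid ones, which fits the text within the calibration error. Next I press the pedal.

```bash
cat > press.py <<'E'
from plan import *
from cell import r,claw,imaging
o=down(PY+np.pi)
claw.grip(0.0)
p=lambda x,z:[*press(x,-.075),z]
r.move_to(p(-.043,.14),o); f0=r.state()["force"][2]; print(r.state()["t"],f0)
r.move_l(p(-.0425,.081),.12)
hit=r.move_l(p(-.048,.052),.08); print(r.state()["force"]-0,r.state()["position"])
hit=r.move_l(p(-.0505,.034),.03,stop_force=16)
s=r.state();print(hit,s["position"],s["force"],s["t"])
E
python3 press.py
```

```text
3.8083 0.4499000770559437
[ 0.0839 -0.2983  6.2602] [0.4869 0.1671 0.0539]
True [0.4858 0.1671 0.0427] [-5.2414 -0.8222 15.2023] 5.475
```

Run:
```python
from plan import *
from cell import r,claw,imaging
p=lambda x,z:[*press(x,-.075),z]
for k in range(2):
    hit=r.move_l([*r.state()["position"][:2],.039 if k==0 else .036],.03,stop_force=10)
    s=r.state();print(hit,s["position"],s["force"],s["t"])
    if s["force"][2]>22: break
d={n:imaging.read_camera(n) for n in("scene","top")}
r.hold(1.2); s=r.state();print(s["position"],s["force"],s["t"])
pickle.dump(d,open('cams2.pkl','wb'))
a=d["scene"]["pixels"][200:395,250:475,::-1].copy()
P=proj(d["scene"],[s["position"]])[0];print(P)
cv2.imwrite('pics/p1.png',cv2.resize(a,None,fx=3,fy=3,interpolation=cv2.INTER_CUBIC))
```

```text
False [0.4858 0.1671 0.0419] [-7.9025 -1.8088 18.4364] 5.725
False [0.4858 0.1672 0.0414] [-15.2567  -3.9567  32.5825] 5.975
[0.4858 0.1672 0.0414] [-15.0197  -3.5502  32.078 ] 7.275
[353.9027 253.7652]
```

View pics/p1.png

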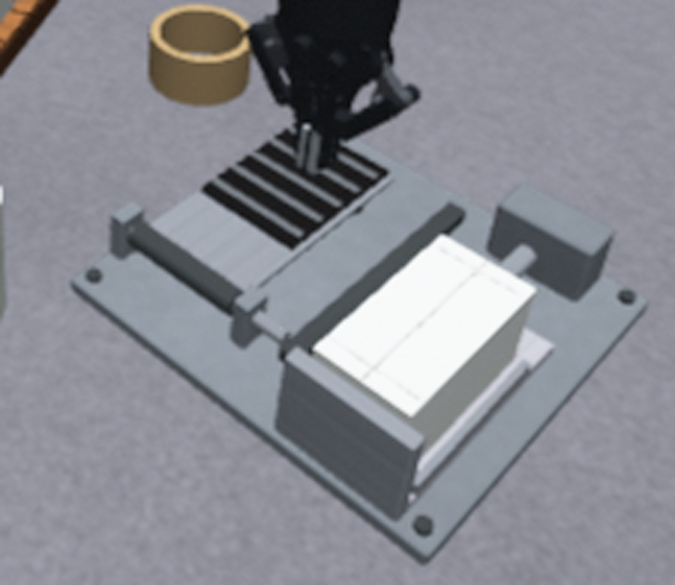

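The pedal tread is level and on the stop (force 32 N), and the pad has shoved the carton against the fence. The fingertips are at crop (315,170). I'll finish the hold, release, and check the carton.

Run:
```python
from plan import *
from cell import r,claw,imaging
p=lambda x,z:[*press(x,-.075),z]
r.hold(1.3); s=r.state();print(s["t"],s["force"],s["position"])
r.move_l(p(-.048,.06),.06); r.move_l(p(-.043,.15),.15)
claw.grip(1.0)
h=press(.023,.072)
r.move_to([*p(-.043,.2)[:2],.2],down(PY+np.pi))
d={n:imaging.read_camera(n) for n in("scene","top")}; pickle.dump(d,open('cams3.pkl','wb'))
print(r.state()["t"],r.state()["opening"])
for c0,q,a in face(d["scene"],(330,260,450,350),195):
    m=(d["scene"]["pixels"].min(2)>195).astype(np.uint8)
    k=max(blobs(m,(330,260,450,350),500),key=cv2.contourArea);q=cv2.approxPolyDP(cv2.convexHull(k),4,True)[:,0];P=onplane(d["scene"],q,.08)
    print("scene",q.tolist(),P[:,:2].mean(0),yaw_from(P))
for c0,q,a in face(d["top"],(105,150,150,230),150): P=onplane(d["top"],q,.08);print("top",a,P[:,:2].mean(0),yaw_from(P))
print("expected",press(.051,.072))
cv2.imwrite('pics/r1.png',d["scene"]["pixels"][150:400,200:500,::-1])
```

```text
8.575 [-14.1995  -3.5099  31.9498] [0.4858 0.1672 0.0414]
11.075 0.9977144017889009
scene [[399, 279], [427, 297], [386, 338], [355, 315]] [0.5829 0.3199] (np.float64(0.026018590640697253), np.float64(0.056320893018607654), np.float64(0.12315469893695742))
top 542.5 [0.6104 0.3166] (np.float64(0.04155116639692391), np.float64(0.060366548152904285), np.float64(0.06385759825683195))
expected [0.5802 0.3163]
```

View pics/r1.png

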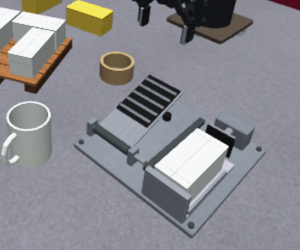

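The press is released with the pedal up, and the carton rests against the fence at crop (192,160). Now the grasp.

Run:
```python
from plan import *
from cell import r,claw,imaging
o=down(PY+np.pi);h=press(.023,.072)
r.move_to([*h,.17],o)
print(r.move_l([*h,.036],.12,stop_force=12)); s=r.state();print(s["position"],s["force"])
claw.grip(0.3); s=r.state();print(s["t"],s["opening"],s["finger_force"],s["force"],s["position"])
```

```text
False
[0.553  0.3159 0.0372] [-0.3545 -0.1277  0.1956]
13.3833 0.7229116773817962 66.19893550872803 [-1.0956 -0.0791  4.7408] [0.5527 0.3159 0.0372]
```

Run:
```python
from plan import *
from cell import r,claw,imaging
d=pickle.load(open('cams.pkl','rb'));T,S=d["top"],d["scene"]
print("flask cap",onplane(T,[[305,110]],.16),onplane(S,[[165,200]],.16))
s=r.state();p=s["position"];h=p[:2]
r.move_l([*h,.22],.15); s=r.state();print(s["force"],s["opening"],s["t"])
g=slab(-.068,.007); o=down(SY+np.pi/2+np.pi)
r.move_to([*g,.22],o); r.move_l([*g,.125],.15)
s=r.state();print(s["position"],g,s["force"],s["opening"],s["t"])
d={n:imaging.read_camera(n) for n in("scene","top")}; pickle.dump(d,open('cams4.pkl','wb'))
A=cv2.resize(d["scene"]["pixels"][90:290,130:300,::-1],None,fx=3,fy=3,interpolation=cv2.INTER_CUBIC)
cv2.imwrite('pics/h1.png',A)
```

```text
flask cap [[ 0.7474 -0.125   0.16  ]] [[ 0.7577 -0.1022  0.16  ]]
[ 0.0369 -0.0566 -1.6186] 0.717621470779722 14.7583
[ 0.6359 -0.1933  0.1261] [ 0.6351 -0.1932] [-0.2555 -0.6488 -1.2631] 0.720387369783915 17.4083
```

View pics/h1.png

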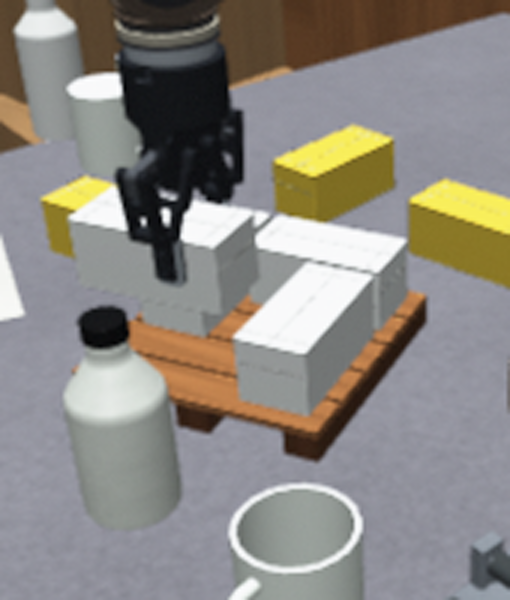

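The carton hangs flat over the open place, with its near top corner at crop (205,247) and its far one at (255,215). I'll check the camera bias against the known TCP using that end edge, then lower it.

Run:
```python
from plan import *
from cell import r
S=pickle.load(open('cams4.pkl','rb'))["scene"]
m=(S["pixels"].min(2)>205).astype(np.uint8)
tcp=r.state()["position"]; print(tcp)
for k in blobs(m,(150,148,218,176),30):
    q=cv2.approxPolyDP(cv2.convexHull(k),2,True)[:,0]; P=onplane(S,q,.169)
    loc=(P[:,:2]-tcp[:2])@R2(SY); print(cv2.contourArea(k),np.c_[q,loc*1000])
```

```text
[ 0.6362 -0.1936  0.1271]
212.5 [[190.     168.     -28.9242 -10.1294]
 [194.     157.      22.079   10.5885]
 [217.     161.      23.6961 -48.9778]
 [200.     172.     -36.9745 -40.1972]]
121.0 [[171.     166.     -36.3921  34.2496]
 [153.     162.     -34.8604  83.3786]
 [167.     152.      21.522   84.4334]]
```

Run:
```python
from plan import *
from cell import r,imaging
r.move_l([.634,-.197,.127],.1); print(r.move_l([.634,-.197,.056],.1,stop_force=8))
tcp=r.state()["position"]; print(tcp,r.state()["force"],r.state()["t"])
d={n:imaging.read_camera(n) for n in("scene","top")}; pickle.dump(d,open('cams5.pkl','wb'))
A=cv2.resize(d["scene"]["pixels"][140:240,165:275,::-1],None,fx=5,fy=5,interpolation=cv2.INTER_CUBIC)
B=cv2.resize(d["top"]["pixels"][130:260,272:402,::-1],None,fx=3.8,fy=3.8,interpolation=cv2.INTER_CUBIC)
A=A[:494,:300];cv2.imwrite('pics/h2.png',np.hstack([A[:,:],B[:A.shape[0]]]))
S=d["scene"];m=(S["pixels"].min(2)>205).astype(np.uint8)
for k in blobs(m,(140,140,275,230),30):
    q=cv2.approxPolyDP(cv2.convexHull(k),2,True)[:,0]; P=onplane(S,q,.095)
    loc=(P[:,:2]-tcp[:2])@R2(SY); print(cv2.contourArea(k),"\n",np.round(np.c_[q,loc*1000],1))
```

```text
False
[ 0.6346 -0.1973  0.0566] [-0.1235 -0.8787 -1.1131] 18.6167
374.5 
 [[ 181.   219.  -120.6  -35.4]
 [ 178.   225.  -141.4  -41.6]
 [ 167.   229.  -161.6  -28.5]
 [ 156.   227.  -164.2   -3.5]
 [ 152.   222.  -152.4   14.9]
 [ 158.   212.  -116.4   25.6]
 [ 174.   211.  -100.2   -4.5]]
207.5 
 [[193.  195.  -26.9  -7.8]
 [197.  182.   29.6  15.3]
 [215.  186.   28.8 -35.2]
 [203.  198.  -29.8 -36. ]]
675.0 
 [[ 253.   182.    80.8 -112.5]
 [ 231.   207.   -39.8 -112.9]
 [ 208.   202.   -40.6  -55.2]
 [ 231.   178.    78.8  -53.1]]
122.0 
 [[171.  177.   27.4  89.1]
 [174.  191.  -27.9  43.5]
 [158.  188.  -30.3  86.9]]
497.0 
 [[ 213.   170.    99.7    9.5]
 [ 222.   162.   149.2    9.4]
 [ 264.   169.   154.  -111.2]
 [ 255.   180.    91.8 -113. ]]
```

View pics/h2.png

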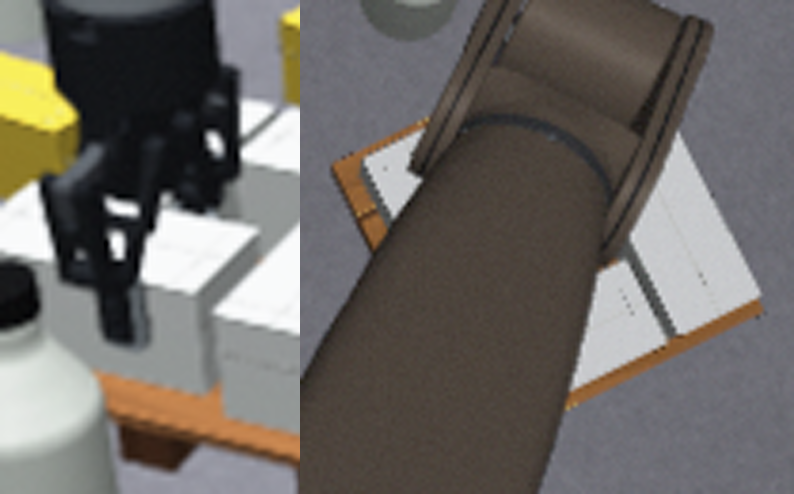

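The gripper covers the middle of the carton. Its right end shows at crop (160–258, 235–290), and laid_1's edge starts at (215,310). I'll compare the two at their own heights.

Run:
```python
from plan import *
from cell import r
S=pickle.load(open('cams5.pkl','rb'))["scene"];tcp=r.state()["position"]
def loc(q,z): return np.round(((onplane(S,q,z)[:,:2]-tcp[:2])@R2(SY))*1000,1)
zt=tcp[2]+.0428
print(zt,"carton",loc([[215,186],[203,198],[197,182],[171,177],[158,188],[193,195],[174,191]],zt))
for n,q in dict(l1=[[253,182],[231,207],[208,202],[231,178]],l2=[[213,170],[222,162],[264,169],[255,180]]).items(): print(n,loc(q,.09),loc(q,.09).mean(0))
```

```text
0.10009439387721675 carton [[ 21.4 -40. ]
 [-36.6 -40.9]
 [ 22.2   9.9]
 [ 20.1  82.9]
 [-37.   80.7]
 [-33.7 -12.9]
 [-34.7  37.7]]
l1 [[  89.  -109. ]
 [ -32.9 -109.4]
 [ -33.7  -51.2]
 [  87.   -49. ]] [ 27.35 -79.65]
l2 [[ 108.1   14.2]
 [ 158.1   14.1]
 [ 163.  -107.7]
 [ 100.1 -109.5]] [132.325 -47.225]
```

Run:
```python
from plan import *
from cell import r,claw,imaging
g=[.6321,-.1993]
r.move_l([*g,.0565],.05); hit=r.move_l([*g,.044],.03,stop_force=5)
s=r.state();print(hit,s["position"],s["force"],s["t"])
if s["force"][2]>-1.2+3 or s["position"][2]<.049:
    claw.grip(1.0); p=r.state()["position"]; print(r.state()["force"])
    r.move_l([*p[:2],.16],.1); r.move_l([*p[:2],.22],.2)
    r.move_to([.42,.2,.3],down(PY+np.pi))
    d={n:imaging.read_camera(n) for n in("scene","top")}; pickle.dump(d,open('cams6.pkl','wb')); T,S=d["top"],d["scene"]
    for c0,q,a in face(T,(275,125,400,250),150): P=onplane(T,q,.09);print("top",a,P[:,:2].mean(0),yaw_from(P))
    m=(S["pixels"].min(2)>205).astype(np.uint8)
    for k in blobs(m,(168,150,275,230),100):
        q=cv2.approxPolyDP(cv2.convexHull(k),3,True)[:,0]; print("sc",q.tolist(),onplane(S,q,.09)[:,:2].mean(0))
    A=cv2.resize(T["pixels"][130:260,272:402,::-1],None,fx=3,fy=3,interpolation=cv2.INTER_CUBIC)
    B=cv2.resize(S["pixels"][140:270,130:260,::-1],None,fx=3,fy=3,interpolation=cv2.INTER_CUBIC)
    cv2.imwrite('pics/f1.png',np.hstack([A,B])); print(r.state()["t"])
```

```text
True [ 0.6328 -0.1995  0.0472] [ 1.1172 -0.7776  1.9689] 19.3417
[ 0.8328 -0.5031  0.3555]
top 1153.5 [ 0.4912 -0.219 ] (np.float64(2.0445302389809683), np.float64(0.12572395086824006), np.float64(0.059908328217518805))
top 1138.5 [ 0.5677 -0.2961] (np.float64(0.452508471809431), np.float64(0.06043783638438529), np.float64(0.1264682460643549))
top 1132.0 [ 0.5691 -0.1448] (np.float64(0.4757652736470548), np.float64(0.06037953158323792), np.float64(0.12534481260907054))
top 1127.0 [ 0.6439 -0.2234] (np.float64(2.0513931682624627), np.float64(0.1268322054753892), np.float64(0.0602499236915075))
sc [[172, 212], [179, 223], [168, 228], [168, 213]] [ 0.7374 -0.1314]
sc [[168, 182], [178, 180], [215, 189], [200, 200], [168, 191]] [ 0.6479 -0.2246]
sc [[253, 182], [231, 207], [208, 202], [231, 178]] [ 0.5744 -0.1387]
sc [[213, 171], [222, 162], [264, 170], [255, 180]] [ 0.4972 -0.2129]
sc [[218, 161], [195, 182], [176, 178], [200, 158]] [ 0.5727 -0.2889]
23.225
```

View pics/f1.png

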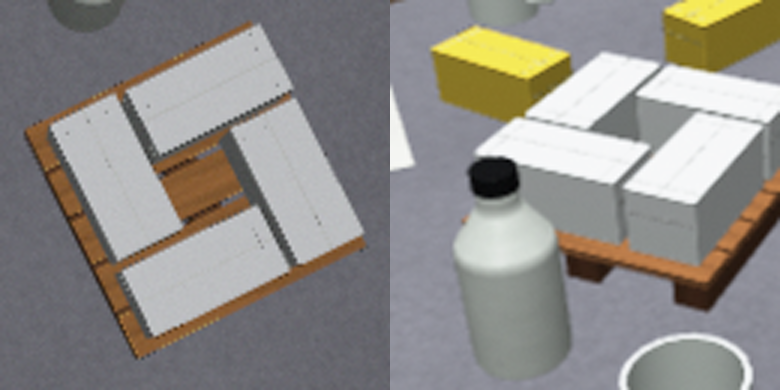

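The carton lies flat and square in the open place, at top crop (210,90). It is about 2 mm off nominal, and the three laid cartons measure exactly where they were. I'm handing in.

```bash
python3 -c "
from cell import r
print(r.finish_job())"
```

```text
the job is handed in; nothing more can be done
None
```

The job is handed in: the pedal was held on its stop for more than 2 s and released, then the carton was set down flat in the open place, square to the pattern and about 2 mm off nominal by the top camera; the three laid cartons measured unmoved, and the arm was kept clear of the mug, tape roll and flask, whose positions I did not re-measure.

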